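Call the engine control room on the workshop talk-back

ROBOT

A 6-joint arm with a two-finger parallel gripper is mounted at the origin on the work surface. World frame = base frame: x ahead of the robot, y to its left, z up, the work surface at z = 0. Lengths are in m, angles in rad, forces in N, time in s.
With the tool pointing down it reaches from about 0.35 to 0.775 m from the base axis. Payload 5.5 kg.
Tool frame: the origin (TCP) lies at the very end of the fingers, on their centre line; the grasp point (between the pads) lies 19 mm behind it (env.grip_depth is the distance from the TCP to the grasp point, in m); z points along the fingers, y is the direction in which the jaws open and shut (so a half turn about z gives the same grasp; the last joint's range is limited). The gripper opens to 85 mm and grips with 20 to 120 N. Pads are 22 mm wide; open, the fingers measure 114 mm over their backs; the gripper's body (76 mm by 85 mm) begins 54 mm behind the grasp point. The pads swing forward as they close: fully open they stand 13 mm farther back than shut.
Start: joints at [1.162, 0.313, 0.046, 1.304, 0, 1.431], TCP at [0.153, 0.554, 0.231] pointing down, gripper open.
Joint ranges: [-2.76, 2.76], [-0.86, 1.69], [-1.03, 1.26], [-2.2, 2.34], [-1.47, 1.5], [-3.14, 3.14]. Speed limits (rad/s): [2.57, 2.57, 3.14, 3.14, 3.14, 3.14].

INTERFACE

Orientations are given as a unit quaternion [w, x, y, z].
In Python, from workcell import env gives the robot as it stands.
- The arm moves only by the tool step_arm, never from a script. Its argument "series" is a list of rows, each a list of 3 entries, a list of its own where there are three numbers: the shift along the world's x, y, z in cm, then the turn about the world's z in rad, then the closure in counts, from 0 (fully open) to 255 (shut). A call has 1 to 5 rows; each row is the pose to reach, as a shift and turn from the pose measured when the call began; what a row does not reach only later rows make up. A row lasts 1/8 s, in which the tool goes at most 62.5 mm and 10.7 degrees, less where a joint would pass 70% of its speed; a pose out of reach is approached as far as the arm can. A call with a gripper value outside its range is refused whole. The fingers move at their own pace and stop on an object; "newtons" is the grip in N (left out, the last holds). Time passes only in rows, so rows that repeat a pose let the fingers close. It gives the time, the measured TCP pose, the force and the opening at its end, in the units of the state.
- env.get_state(): the state, without advancing time (a new reading comes with each control period).
- env.read_camera(name): name is "side" or "top" or "wrist"; returns a dict with "frame" (420x560x3 uint8, red, green, blue), "vertical_fov" (degrees; the focal length in pixels is half the picture's height over the tangent of half this angle, whatever the lens; pixels are square), "cx", "cy" (the principal point, pixels), "camera_from_world" (4x4, takes a point from world to camera coordinates). Camera axes: x right, y down, z forward; pixel columns grow to the right and rows downward; lengths in m; the calibration is good to about 2 mm. A picture is of the moment at which its call begins. There is no depth.
- env.hand_in(): hands the job in, once; it reports no verdict.
The state is a dict: "clock": time; "joint_pos": joint angles; "qvel": joint speeds; "tau": joint torques, N m; "tcp_pos": TCP position; "orientation": TCP orientation; "wrist_force": force on the tool from outside, world axes, zero at the start; "ft_torque": the same for the moment, N m; "finger_gap": finger opening in m.
Only numpy, scipy, OpenCV 4.12 (cv2) and the standard library are available. Lean on these libraries where they do the work, as an engineer would, in place of code of your own. Each camera call takes 0.05 s, during which the arm holds its last target.

TASK

My hands are full, so work the talk-back intercom on the bench for me with closed fingers: press the engine control room's station key (the green one) right down and let it up, then push the round red call button right down for a good second and let it up, then push the black talk bar right down and keep it down while I speak. The program finishes while holding the talk bar down. Don't press any other station key, and leave everything else on the bench where it is.

Things in the scene. Friction and masses are not known exactly. Their poses are not given: they have to be found in the camera images.
- station: Talk-back intercom fixed to the bench: grey wedge case 200 mm deep (x) x 300 wide (y); aluminium panel sloped 12 degrees, rising from 45 mm above the bench at the front edge to 76, then a flat 55 mm ledge at the back. Origin: centre of its underside, on the bench; x runs from its front (robot's side) to its back, y to the left, z up. A volume knob 13 mm high is 64 mm right of the last key.
- green_key_top (a point): Station key with a green cap (engine control room): centre of the cap's top face. Cap 28 x 30 mm, standing 11 mm off the sloped panel (8 mm above its black frame) when up. Four keys in a row across the panel, 52 mm apart; their order differs from start to start. Site axes as the station's; the top face is tilted like the panel (12 degrees, rising away from the station's front).
- green_key (a joint): Travel of the green key, m, along the panel's normal: 0 up, 0.005 fully down. Sprung: 1.2 N starts it, 4 N holds it fully down, and it comes back up when let go.
- blue_key_top (a point): Station key with a blue cap (bridge): centre of the cap's top face. Cap 28 x 30 mm, standing 11 mm off the sloped panel (8 mm above its black frame) when up. Four keys in a row across the panel, 52 mm apart; their order differs from start to start. Site axes as the station's; the top face is tilted like the panel (12 degrees, rising away from the station's front).
- blue_key (a joint): Travel of the blue key, m, along the panel's normal: 0 up, 0.005 fully down. Sprung: 1.2 N starts it, 4 N holds it fully down, and it comes back up when let go.
- yellow_key_top (a point): Station key with a yellow cap (galley): centre of the cap's top face. Cap 28 x 30 mm, standing 11 mm off the sloped panel (8 mm above its black frame) when up. Four keys in a row across the panel, 52 mm apart; their order differs from start to start. Site axes as the station's; the top face is tilted like the panel (12 degrees, rising away from the station's front).
- yellow_key (a joint): Travel of the yellow key, m, along the panel's normal: 0 up, 0.005 fully down. Sprung: 1.2 N starts it, 4 N holds it fully down, and it comes back up when let go.
- white_key_top (a point): Station key with a white cap (mess room): centre of the cap's top face. Cap 28 x 30 mm, standing 11 mm off the sloped panel (8 mm above its black frame) when up. Four keys in a row across the panel, 52 mm apart; their order differs from start to start. Site axes as the station's; the top face is tilted like the panel (12 degrees, rising away from the station's front).
- white_key (a joint): Travel of the white key, m, along the panel's normal: 0 up, 0.005 fully down. Sprung: 1.2 N starts it, 4 N holds it fully down, and it comes back up when let go.
- call_button_top (a point): Round red call button at the left of the panel's front row: centre of its top face. 30 mm across, standing 11 mm off the panel (8 mm above its steel ring) when up. Top face tilted like the panel (12 degrees, rising away from the station's front).
- call_button (a joint): Travel of the call button, m, along the panel's normal: 0 up, 0.005 fully down. Sprung: 1.2 N starts it, 4 N holds it fully down, and it comes back up when let go.
- talk_bar_top (a point): Black press-to-talk bar, right of the call button in the panel's front row: centre of its top face. 30 mm deep x 120 mm wide, standing 11 mm off the panel when up, 133 mm from the call button's centre. Top face tilted like the panel (12 degrees, rising away from the station's front).
- talk_bar (a joint): Travel of the talk bar, m, along the panel's normal: 0 up, 0.005 fully down. Sprung: 1.5 N starts it, 5 N holds it fully down, and it comes back up when let go.
- socket: Steel wrench socket, 23 mm across, 30 mm tall, left standing on the ledge at the back right of the station. Origin: centre of its underside. To be left alone.
- mug: Blue ceramic mug, 80 mm across, 92 mm tall, just right of the station. Origin: centre of its underside. To be left alone.
- screw_jar: Glass jar of 66 mm diameter, 75 mm tall, yellow cap, just left of the station. Origin: centre of its underside. To be left alone.
- wrench: Steel wrench 190 mm long lying across in front of the station. Origin: under its middle. To be left alone.
- screwdriver: Screwdriver 200 mm long with an orange handle, lying on the left of the bench. Origin: under its middle. To be left alone.
- tape_roll: Grey roll of tape, 100 mm across, 25 mm tall, lying on the right of the bench. Origin: centre of its underside. To be left alone.
- spray_can: Blue spray can, 65 mm diameter, 190 mm tall, on the left of the bench. Origin: centre of its underside. To be left alone.
- radio: Black handheld radio, 40 x 60 x 125 mm plus an aerial to 192 mm, standing in its desk charger on the left of the bench. Origin: centre of its underside, 12 mm above the bench. To be left alone.

How it is judged:
By the outcome, as a careful person would: the job done as asked, in the order asked, and still so for the second after the job is handed in, while the arm keeps its last pose, push and grip.
It also fails if it takes over 48 s, if anything falls off the work surface, if the arm or the gripper's body presses on something with over 40 N, if the wrist force passes 120 N, or if a joint passes its speed limit or range.

## Working session

There is one attempt and no reset: what is moved stays moved. The work goes in short steps, Python scripts to look and compute and a tool call to move; the robot and the scene stay as the last step left them, time stands still between calls to the robot, and variables do not carry over. Pictures are saved under pics/ and viewed, and the job is handed in when it is done.

Besides the shell and the picture viewer there is one more tool, called after "Emit:" by a JSON object that holds its "op" and its "data". step_arm: Moves the arm, as the interface text tells. Its arguments: {"type":"object","properties":{"series":{"type":"array"},"newtons":{"type":"number"}},"required":["series"]}

```bash
mkdir -p pics; ls
python3 - <<'E'
from workcell import env
import cv2
s=env.get_state(); print(s)
for n in ["top","side","wrist"]:
    c=env.read_camera(n); cv2.imwrite(f"pics/{n}0.png",c["frame"][:,:,::-1]); print(n,c["vertical_fov"],c["cx"],c["cy"],c["camera_from_world"].round(4).tolist() if hasattr(c["camera_from_world"],'round') else c["camera_from_world"])
E
```

```text
pics
{'clock': 0.0, 'joint_pos': array([1.16240636e+00, 3.14024998e-01, 4.49492722e-02, 1.30359804e+00,
       3.18680200e-05, 1.43120236e+00]), 'qvel': array([ 0.00046647,  0.00232472,  0.00145874, -0.00120098, -0.00017859,
       -0.00096615]), 'tau': array([ 2.36261272e-03, -4.80629826e+01,  2.98529792e+01,  1.94323983e-02,
       -2.34285053e-04,  9.48151211e-06]), 'tcp_pos': array([0.15248993, 0.55386829, 0.23038274]), 'orientation': array([-2.69335282e-04,  1.33993720e-01,  9.90981736e-01, -8.99392679e-04]), 'wrist_force': array([-0.7548453 ,  0.20826761,  0.30091896]), 'ft_torque': array([ 0.01154847,  0.00197101, -0.02125086]), 'finger_gap': 0.08520004605548671}
top 55.51461551974746 283.3497232578497 208.39825589210272 [[0.0049, -1.0, -0.0011, 0.0279], [-0.9734, -0.0045, -0.229, 0.5274], [0.229, 0.0022, -0.9734, 1.0619], [0.0, 0.0, 0.0, 1.0]]
side 50.205606556342836 279.8132757416293 212.81898475578515 [[0.9985, -0.0488, 0.0229, -0.5268], [-0.0124, -0.6209, -0.7838, 0.1094], [0.0525, 0.7824, -0.6206, 1.5121], [0.0, 0.0, 0.0, 1.0]]
wrist 71.46845793422332 281.8073910373608 208.91499612381463 [[0.2652, 0.9642, -0.0013, -0.573], [0.9151, -0.2512, 0.3153, -0.0415], [0.3037, -0.0848, -0.949, 0.3803], [0.0, 0.0, 0.0, 1.0]]
```

View pics/top0.png

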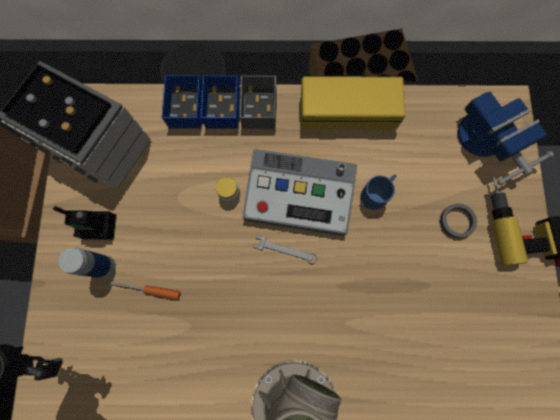

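View pics/side0.png

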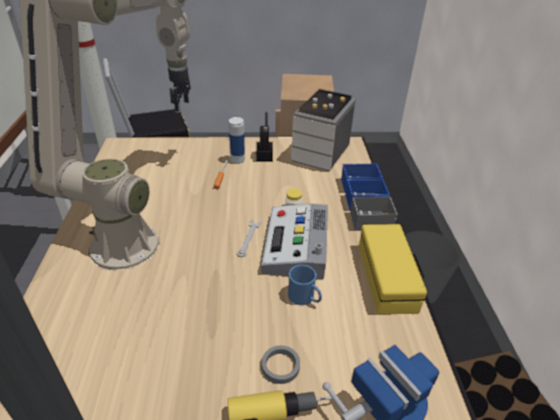

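The top view shows the key row left to right: white (264,182), blue (282,185), yellow (300,187), green (318,190). The red call button is at (262,207), the talk bar at (308,214) and the wrench at (285,250). The side view shows the same panel. Next I'll measure by colour masks in both views.

```bash
cat > h.py <<'E'
import numpy as np, cv2
from workcell import env
def cam(n):
    c=env.read_camera(n); f=210/np.tan(np.radians(c["vertical_fov"]/2))
    K=np.array([[f,0,c["cx"]],[0,f,c["cy"]],[0,0,1]]); T=np.array(c["camera_from_world"]); return c["frame"],K,T
def proj(K,T,p):
    q=K@(T@np.append(p,1))[:3]; return q[:2]/q[2]
def tri(a,b,pa,pb):
    X=cv2.triangulatePoints(a[0]@a[1][:3],b[0]@b[1][:3],np.array(pa,float).reshape(2,1),np.array(pb,float).reshape(2,1)); return (X[:3]/X[3]).ravel()
def onplane(K,T,px,z):
    d=T[:3,:3].T@np.linalg.inv(K)@np.array([px[0],px[1],1]); o=-T[:3,:3].T@T[:3,3]; return o+d*(z-o[2])/d[2]
R={'green':((45,90,50),(85,255,255)),'blue':((100,120,60),(125,255,255)),'yellow':((20,120,90),(32,255,255)),'red':((170,130,80),(180,255,255))}
def blobs(fr,box,c):
    h=cv2.cvtColor(fr,cv2.COLOR_RGB2HSV); m=cv2.inRange(h,*map(np.array,R[c]))
    if c=='red': m|=cv2.inRange(h,np.array((0,130,80)),np.array((8,255,255)))
    x0,y0,x1,y1=box; k=np.zeros_like(m); k[y0:y1,x0:x1]=m[y0:y1,x0:x1]
    n,l,s,ce=cv2.connectedComponentsWithStats(k)
    return sorted([(int(s[i,4]),ce[i].round(2).tolist(),s[i,:4].tolist()) for i in range(1,n)],reverse=True)[:2]
E
python3 - <<'E'
from h import *
ft,Kt,Tt=cam("top"); fs,Ks,Ts=cam("side")
for c in R:
    a=blobs(ft,(243,150,358,235),c); b=blobs(fs,(262,203,330,275),c)
    print(c,a,b)
    if a and b:
        print('  tri',tri((Kt,Tt),(Ks,Ts),a[0][1],b[0][1]).round(4),'plane z.07',onplane(Kt,Tt,a[0][1],.07).round(4))
cv2.imwrite('pics/topz.png',cv2.resize(ft[140:245,225:410],None,fx=4,fy=4,interpolation=cv2.INTER_CUBIC)[:,:,::-1])
cv2.imwrite('pics/sidez.png',cv2.resize(fs[180:310,230:350],None,fx=4,fy=4,interpolation=cv2.INTER_CUBIC)[:,:,::-1])
E
```

```text
green [(103, [318.04, 189.65], [313, 185, 11, 11])] [(50, [297.42, 239.76], [294, 237, 8, 7])]
  tri [ 0.5793 -0.067   0.0726] plane z.07 [ 0.58   -0.0673  0.07  ]
blue [(105, [281.39, 184.1], [276, 179, 12, 11])] [(46, [299.65, 219.59], [296, 217, 8, 6])]
  tri [0.5953 0.0363 0.072 ] plane z.07 [0.5958 0.0363 0.07  ]
yellow [(110, [299.65, 186.93], [294, 182, 12, 11])] [(48, [298.67, 229.52], [295, 227, 9, 6])]
  tri [ 0.5876 -0.0153  0.0716] plane z.07 [ 0.5877 -0.0154  0.07  ]
red [(72, [262.0, 206.18], [258, 202, 9, 10])] [(27, [280.85, 212.89], [278, 211, 7, 5])]
  tri [0.5341 0.0908 0.0588] plane z.07 [0.5313 0.0901 0.07  ]
```

View pics/topz.png

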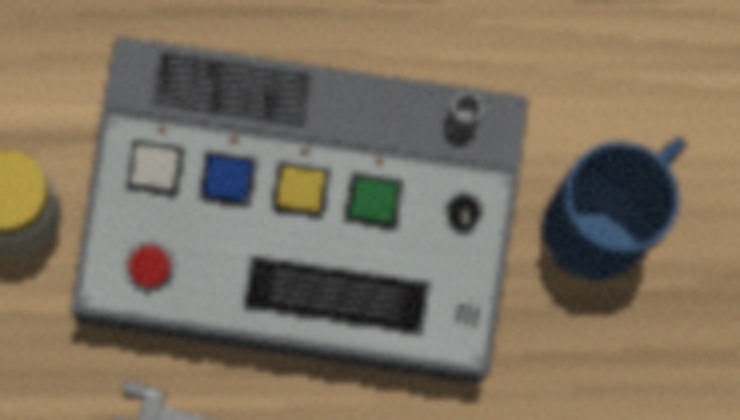

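View pics/sidez.png

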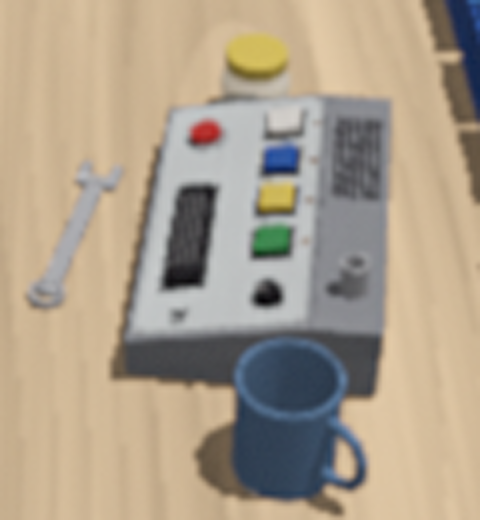

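Emit:
{"op": "step_arm", "data": {"series": [[[0,0,4],0,255],[[3,-3,6],0.05,255],[[7,-8,6],0.11,255],[[10,-13,6],0.11,255],[[13,-18,6],0.11,255]], "newtons": 40}}

```text
clock: 0.88
tcp_pos: [0.2834, 0.3726, 0.2908]
orientation: [0.0, 0.079, 0.997, -0.0]
wrist_force: [1.8, 0.9, 0.7]
finger_gap: 0.0001
```

Run:
```python
from h import *
ft,Kt,Tt=cam("top")
ux=np.array([.988,-.153]);uy=np.array([.153,.988])
red=np.array([.5341,.0908])
print('bar pred',red-.133*uy,'bar img',onplane(Kt,Tt,(309.25,213.75),.0595).round(4))
for z in (.058,.06): print('red',onplane(Kt,Tt,(262,206.18),z).round(4))
s=env.get_state();print(s['tcp_pos'],s['orientation'],s['clock'],s['finger_gap'])
```

```text
bar pred [ 0.513751 -0.040604] bar img [ 0.5125 -0.0424  0.0595]
red [0.5341 0.0908 0.058 ]
red [0.5337 0.0907 0.06  ]
[0.28591667 0.36761876 0.29099121] [ 0.00104739  0.08167097  0.99665608 -0.00232836] 0.925 -0.0002606336327038418
```

The bar's two estimates agree to 2 mm. Moving over the green key.

Emit:
{"op": "step_arm", "data": {"series": [[[3,-5,0],0,255],[[6,-10,0],0,255],[[9.5,-15,0],0,255],[[13,-20,0],0,255],[[16.5,-25,0],0,255]]}}

```text
clock: 1.55
tcp_pos: [0.4518, 0.1159, 0.2912]
orientation: [0.001, 0.082, 0.997, -0.002]
wrist_force: [0.7, 0.4, 0.0]
finger_gap: -0.0003
```

Emit:
{"op": "step_arm", "data": {"series": [[[4,-5,-1],0,255],[[7,-9,-3],0,255],[[10,-13.5,-6],0,255],[[12.8,-18.5,-10],0,255],[[12.8,-18.5,-13],0,255]]}}

```text
clock: 2.17
tcp_pos: [0.5813, -0.0724, 0.1594]
orientation: [0.002, 0.084, 0.996, -0.002]
wrist_force: [-0.2, 1.3, -0.3]
finger_gap: -0.0002
```

Run:
```python
from h import *
s=env.get_state();print(s['tcp_pos'],s['orientation'],s['clock'],s['wrist_force'])
for n in ('top','side','wrist'):
    f,K,T=cam(n); print(n,proj(K,T,s['tcp_pos']),proj(K,T,[.579,-.067,.073]))
    if n=='top': f=cv2.resize(f[140:245,225:410],None,fx=4,fy=4)
    if n=='side': f=cv2.resize(f[180:310,230:350],None,fx=4,fy=4)
    cv2.imwrite(f'pics/{n}1.png',f[:,:,::-1])
```

```text
[ 0.58130978 -0.07243355  0.15941216] [ 0.00178206  0.08373682  0.99648331 -0.00244667] 2.175 [-0.24755353  1.3278666  -0.32934193]
top [322.88733182 179.7440396 ] [318.04335288 189.69502311]
side [299.488819   219.99493569] [297.29056196 239.68346904]
wrist [280.37106168 276.25692537] [287.220059  217.3576948]
```

View pics/wrist1.png

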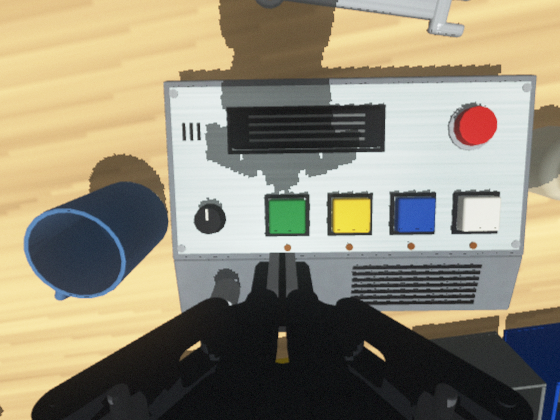

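View pics/side1.png

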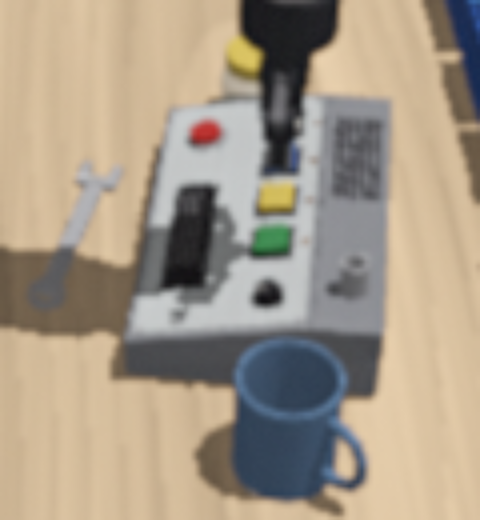

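The wrist view shows the green key at (287,215), red button (475,125), bar (307,129) and the fingertip end near (281,255). I'll cross-check the positions from this closer view.

Run:
```python
from h import *
f,K,T=cam("wrist")
for c,z in (('green',.0725),('red',.0585)):
    b=blobs(f,(165,75,535,250),c); print(c,b[:1],onplane(K,T,b[0][1],z).round(4))
print('bar',onplane(K,T,(307,129),.0585).round(4))
s=env.get_state();print(s['tcp_pos'],s['wrist_force'])
```

```text
green [(1275, [286.01, 214.08], [268, 197, 37, 35])] [ 0.5781 -0.0671  0.0725]
red [(1252, [473.03, 124.34], [452, 105, 42, 39])] [0.5322 0.092  0.0585]
bar [ 0.5141 -0.0395  0.0585]
[ 0.57912503 -0.0688098   0.16113987] [-0.45194519 -0.47812099  1.06974166]
```

Emit:
{"op": "step_arm", "data": {"series": [[[-0.1,0.2,-3],0,255],[[-0.1,0.2,-6],0,255],[[-0.1,0.2,-8],0,255],[[-0.1,0.2,-8],0,255]]}}

```text
clock: 2.88
tcp_pos: [0.5781, -0.0658, 0.082]
orientation: [0.001, 0.081, 0.997, -0.002]
wrist_force: [0.4, 0.4, -0.1]
finger_gap: -0.0001
```

Run:
```python
from h import *
s=env.get_state();print(s['tcp_pos'],s['wrist_force'],s['clock'],s['joint_pos'])
for n in ('side','wrist'):
    f,K,T=cam(n)
    if n=='side': f=cv2.resize(f[180:310,230:350],None,fx=4,fy=4)
    cv2.imwrite(f'pics/{n}2.png',f[:,:,::-1])
s=env.get_state();print(s['tcp_pos'],s['wrist_force'])
```

```text
[ 0.57812071 -0.06576562  0.08202868] [ 0.39109606  0.36798609 -0.11287729] 2.875 [-0.24936862  0.40986268 -0.19202539  0.96700889 -0.00351675 -0.0871866 ]
[ 0.5792849  -0.06639781  0.08332532] [ 0.34426141 -0.24234374 -0.57134689]
```

View pics/wrist2.png

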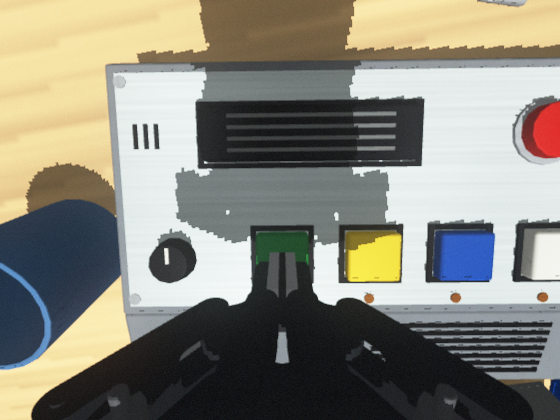

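View pics/side2.png

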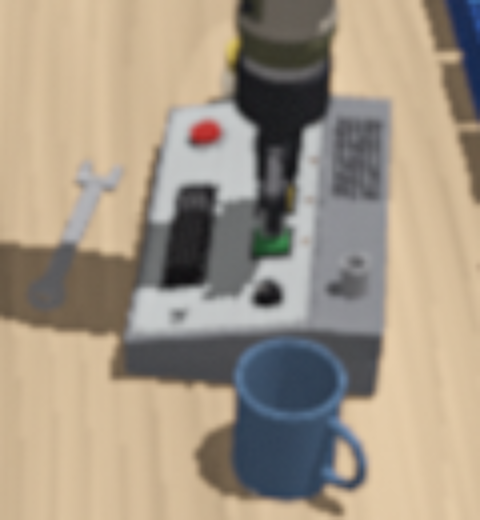

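The tip is centred over the green cap. Pressing in small steps while watching the force.

Emit:
{"op": "step_arm", "data": {"series": [[[-0.2,0,-0.6],0,255],[[-0.2,0,-0.9],0,255],[[-0.2,0,-1.1],0,255],[[-0.2,0,-1.2],0,255],[[-0.2,0,-1.2],0,255]]}}

```text
clock: 3.6
tcp_pos: [0.5792, -0.0666, 0.0751]
orientation: [0.005, 0.081, 0.997, -0.002]
wrist_force: [-4.2, 1.8, 19.2]
finger_gap: 0.0002
```

Run:
```python
from h import *
for n in ('side','wrist'):
    f,K,T=cam(n)
    if n=='side': f=cv2.resize(f[180:310,230:350],None,fx=4,fy=4)
    else: f=cv2.resize(f[190:310,220:420],None,fx=4,fy=4)
    cv2.imwrite(f'pics/{n}3.png',f[:,:,::-1])
    s=env.get_state();print(s['tcp_pos'],s['wrist_force'])
```

```text
[ 0.57917323 -0.06659065  0.07509956] [-4.08281281  0.72600348 19.90638241]
[ 0.57916965 -0.0666071   0.07509548] [-4.39100132  1.94173026 19.9850763 ]
```

View pics/wrist3.png

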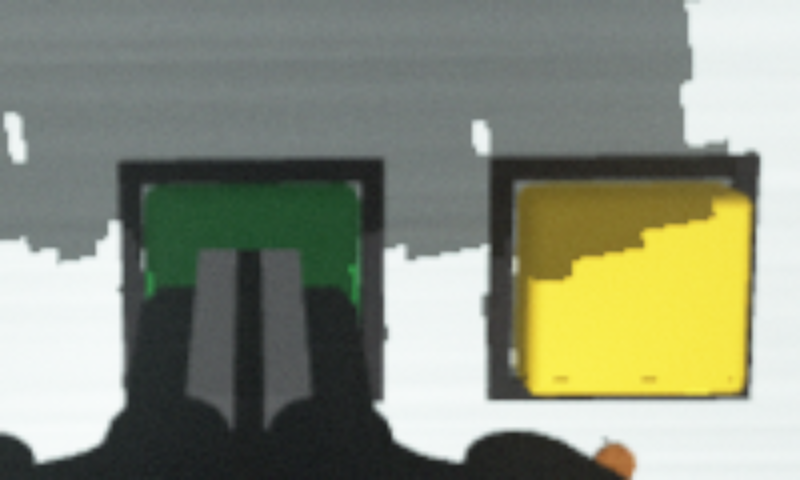

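Run:
```python
from h import *
f,K,T=cam("wrist")
t=np.radians(12); yaw=-.154
ex=np.array([np.cos(yaw)*np.cos(t),np.sin(yaw)*np.cos(t),np.sin(t)]); ey=np.array([-np.sin(yaw),np.cos(yaw),0]); n=np.cross(ex,ey)
c0=np.array([.5785,-.067,.0728]); yl=c0+.052*ey
for nm,c in (('green',c0),('yellow',yl)):
    for d in (0,.005,.008):
        P=[proj(K,T,c-d*n+a*ex*.014+b*ey*.015) for a,b in ((-1,-1),(-1,1),(1,1),(1,-1))]
        print(nm,d,[((p-[220,190])*4).round(0).tolist() for p in P])
s=env.get_state();print(s['tcp_pos'],s['wrist_force'],s['clock'])
```

```text
green 0 [[143.0, 196.0], [361.0, 195.0], [360.0, 390.0], [147.0, 391.0]]
green 0.005 [[147.0, 189.0], [358.0, 187.0], [357.0, 377.0], [150.0, 378.0]]
green 0.008 [[149.0, 184.0], [356.0, 183.0], [355.0, 369.0], [152.0, 370.0]]
yellow 0 [[520.0, 194.0], [739.0, 193.0], [730.0, 388.0], [516.0, 389.0]]
yellow 0.005 [[512.0, 186.0], [724.0, 185.0], [716.0, 375.0], [508.0, 376.0]]
yellow 0.008 [[508.0, 182.0], [716.0, 181.0], [708.0, 367.0], [504.0, 368.0]]
[ 0.57917187 -0.06661351  0.07511311] [-2.45265295  2.17944586 19.29949716] 3.75
```

The green cap sits about 5 mm lower than yellow, so it's fully down. Bottom contact came at z = 0.075 with 19 N. Releasing, then moving to the call button at travel height.

Emit:
{"op": "step_arm", "data": {"series": [[[0,0,2],0,255],[[0,0,3.5],0,255],[[-1,4,3.5],0,255],[[-2.5,9,3.5],0,255],[[-3.8,13,3.5],0,255]]}}

```text
clock: 4.38
tcp_pos: [0.5402, 0.0647, 0.1099]
orientation: [0.004, 0.081, 0.997, -0.002]
wrist_force: [0.3, -0.1, 0.5]
finger_gap: 0.0004
```

Run:
```python
from h import *
s=env.get_state();print(s['tcp_pos'],s['wrist_force'],s['clock'])
f,K,T=cam("wrist")
cv2.imwrite(f'pics/wrist4.png',f[:,:,::-1])
s=env.get_state();print(s['tcp_pos'],s['wrist_force'],s['clock'])
```

```text
[0.54020445 0.06471912 0.1098971 ] [ 0.30455915 -0.14099439  0.46169356] 4.375
[0.53784768 0.06880584 0.10979985] [-3.58529634  2.28082337 -1.40088969] 4.425
```

View pics/wrist4.png

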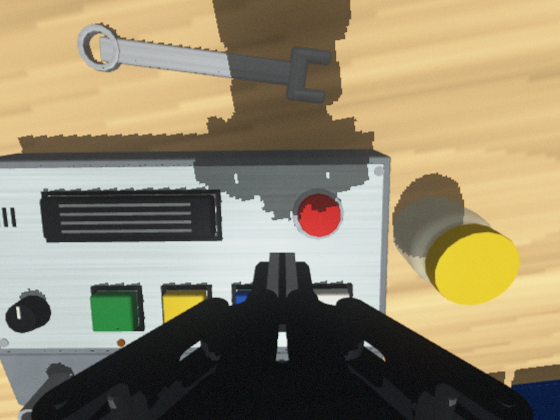

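The wrist view shows green up again, the call button at (318,214), and the jar well to the right at (470,262).

Run:
```python
from h import *
f,K,T=cam("wrist")
b=blobs(f,(280,180,360,250),'red'); print(b[:1])
for z in (.059,.063): print(onplane(K,T,b[0][1],z).round(4))
g=blobs(f,(80,270,150,350),'green'); print(g[:1],onplane(K,T,g[0][1],.076))
s=env.get_state();print(s['tcp_pos'],s['wrist_force'],s['clock'])
```

```text
[(1384, [313.23, 219.4], [293, 199, 42, 42])]
[0.5327 0.0908 0.059 ]
[0.5311 0.0906 0.063 ]
[(1787, [108.84, 314.53], [85, 295, 48, 40])] [ 0.57603445 -0.06582624  0.076     ]
[0.5388931  0.06664809 0.10978924] [ 0.29811278  0.05151678 -1.39055356] 4.475
```

Emit:
{"op": "step_arm", "data": {"series": [[[-0.8,2.4,0],0,255],[[-0.8,2.4,-2],0,255],[[-0.8,2.4,-3.5],0,255],[[-0.8,2.4,-3.8],0,255],[[-0.8,2.4,-3.8],0,255]]}}

```text
clock: 5.1
tcp_pos: [0.531, 0.0901, 0.0716]
orientation: [0.003, 0.079, 0.997, -0.002]
wrist_force: [0.7, 0.3, -0.3]
finger_gap: 0.0004
```

Run:
```python
from h import *
f,K,T=cam("wrist")
cv2.imwrite(f'pics/wrist5.png',f[:,:,::-1])
s=env.get_state();print(s['tcp_pos'],s['wrist_force'],s['clock'])
```

```text
[0.53131741 0.09022401 0.07203682] [ 0.28774725  0.13671988 -0.56909383] 5.15
```

View pics/wrist5.png

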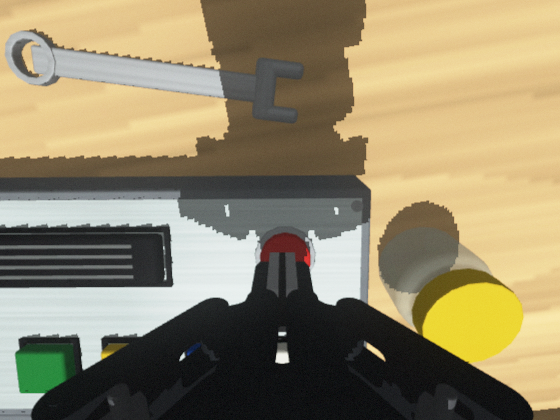

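The tip is centred on the red button, clear of the jar. Pressing and holding.

Emit:
{"op": "step_arm", "data": {"series": [[[0,0,-0.6],0,255],[[0,0,-1.0],0,255],[[0,0,-1.3],0,255],[[0,0,-1.5],0,255],[[0,0,-1.5],0,255]]}}

```text
clock: 5.78
tcp_pos: [0.5329, 0.09, 0.0603]
orientation: [0.006, 0.079, 0.997, -0.002]
wrist_force: [-4.6, -2.1, 22.1]
finger_gap: -0.0002
```

Run:
```python
from h import *
f,K,T=cam("wrist")
cv2.imwrite(f'pics/wrist6.png',cv2.resize(f[190:310,200:400],None,fx=4,fy=4)[:,:,::-1])
s=env.get_state();print(s['tcp_pos'],s['wrist_force'],s['clock'])
```

```text
[0.53290626 0.08995247 0.06027992] [-5.31058484 -1.75818304 21.50184256] 5.825
```

View pics/wrist6.png

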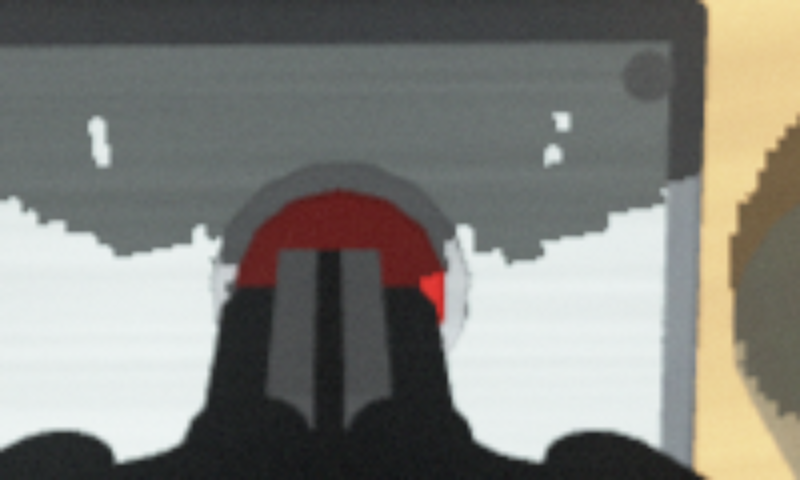

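Bottomed at z = 0.0603, against 0.0604 predicted. Holding for about 1.4 s more; the -0.4 cm shift keeps the push on.

Emit:
{"op": "step_arm", "data": {"series": [[[-0.1,0,-0.4],0,255],[[-0.1,0,-0.4],0,255],[[-0.1,0,-0.4],0,255],[[-0.1,0,-0.4],0,255],[[-0.1,0,-0.4],0,255]]}}

```text
clock: 6.45
tcp_pos: [0.533, 0.0899, 0.0601]
orientation: [0.008, 0.079, 0.997, -0.002]
wrist_force: [-7.8, -0.2, 26.8]
finger_gap: -0.0001
```

Emit:
{"op": "step_arm", "data": {"series": [[[-0.1,0,-0.4],0,255],[[-0.1,0,-0.4],0,255],[[-0.1,0,-0.4],0,255],[[-0.1,0,-0.4],0,255],[[-0.1,0,-0.4],0,255]]}}

```text
clock: 7.08
tcp_pos: [0.533, 0.0899, 0.06]
orientation: [0.01, 0.079, 0.997, -0.002]
wrist_force: [-7.7, -1.0, 28.0]
finger_gap: -0.0002
```

Emit:
{"op": "step_arm", "data": {"series": [[[0,0,1.5],0,255],[[0,0,3.5],0,255],[[0,0,4],0,255],[[-0.3,-3,4],0,255],[[-0.6,-6,4],0,255]]}}

```text
clock: 7.7
tcp_pos: [0.5264, 0.0297, 0.0992]
orientation: [0.009, 0.079, 0.997, -0.002]
wrist_force: [-0.4, -0.9, -0.3]
finger_gap: -0.0001
```

Run:
```python
from h import *
f,K,T=cam("wrist")
cv2.imwrite(f'pics/wrist7.png',f[:,:,::-1])
s=env.get_state();print(s['tcp_pos'],s['wrist_force'],s['clock'])
```

```text
[0.52603554 0.02658127 0.09904153] [-0.69498158 -2.14568057 -0.45021941] 7.75
```

View pics/wrist7.png

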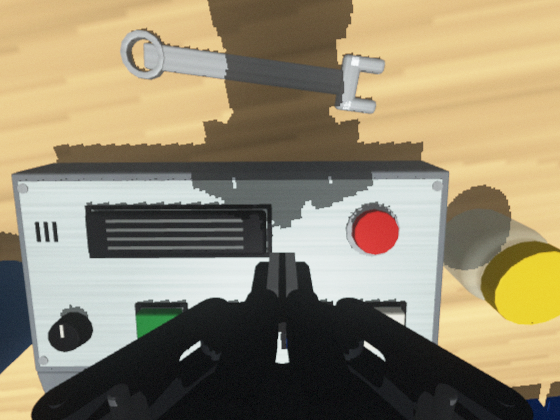

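The button is up again at (375,232); the talk bar is centred near (180,231).

Emit:
{"op": "step_arm", "data": {"series": [[[-0.7,-3.5,0],0,255],[[-1.4,-6.7,0],0,255],[[-1.4,-6.7,-1.5],0,255],[[-1.4,-6.7,-2.6],0,255],[[-1.4,-6.7,-2.6],0,255]]}}

```text
clock: 8.38
tcp_pos: [0.5107, -0.0392, 0.0713]
orientation: [0.007, 0.079, 0.997, -0.003]
wrist_force: [0.3, -0.1, -0.2]
finger_gap: 0.0002
```

Run:
```python
from h import *
f,K,T=cam("wrist")
cv2.imwrite(f'pics/wrist8.png',f[:,:,::-1])
s=env.get_state();print(s['tcp_pos'],s['wrist_force'],s['clock'])
```

```text
[ 0.51136554 -0.03938741  0.07207172] [0.24810042 1.4641919  0.32874007] 8.425
```

View pics/wrist8.png

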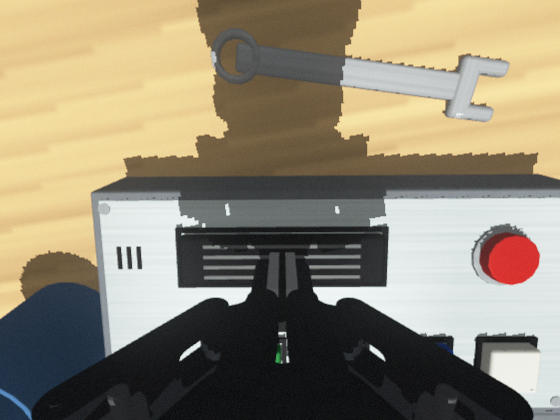

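Centred on the talk bar (178–387 columns, tip at 282). Pressing.

Emit:
{"op": "step_arm", "data": {"series": [[[0,0,-0.6],0,255],[[0,0,-1.0],0,255],[[0,0,-1.3],0,255],[[0,0,-1.5],0,255],[[0,0,-1.5],0,255]]}}

```text
clock: 9.05
tcp_pos: [0.5128, -0.039, 0.0602]
orientation: [0.01, 0.079, 0.997, -0.003]
wrist_force: [-5.9, 4.4, 23.5]
finger_gap: 0.0001
```

Run:
```python
from h import *
f,K,T=cam("wrist"); cv2.imwrite('pics/wrist9.png',f[:,:,::-1])
f,K,T=cam("side"); cv2.imwrite('pics/side9.png',cv2.resize(f[180:310,230:350],None,fx=4,fy=4)[:,:,::-1])
s=env.get_state();print(s['tcp_pos'],s['wrist_force'],s['clock'])
```

```text
[ 0.51275776 -0.03893209  0.06018752] [-5.31804666  3.73909746 23.26248275] 9.15
```

View pics/wrist9.png

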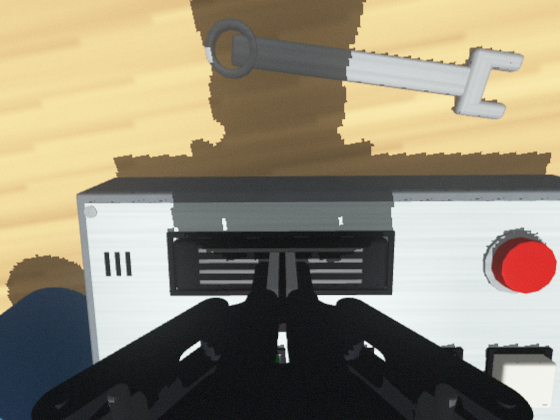

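View pics/side9.png

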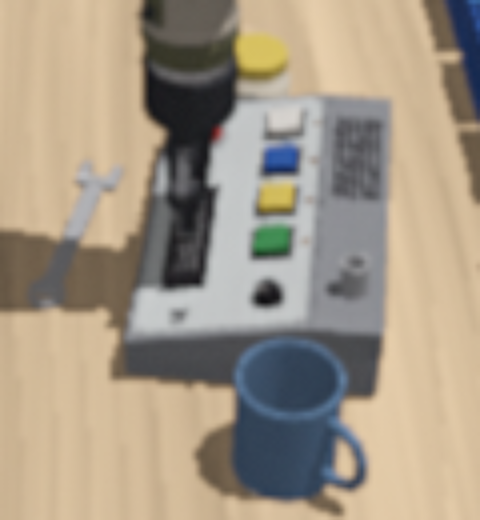

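The bar is bottomed at the same height as the call button's stop, with 23 N on it. All four keys and the red button are up, and nothing has shifted. I'll hold a bit longer, then hand in.

Emit:
{"op": "step_arm", "data": {"series": [[[-0.1,0,-0.4],0,255],[[-0.1,0,-0.4],0,255],[[-0.1,0,-0.4],0,255],[[-0.1,0,-0.4],0,255],[[-0.1,0,-0.4],0,255]]}}

```text
clock: 9.78
tcp_pos: [0.5129, -0.0389, 0.06]
orientation: [0.012, 0.079, 0.997, -0.003]
wrist_force: [-9.0, 2.8, 29.4]
finger_gap: 0.0
```

Emit:
{"op": "step_arm", "data": {"series": [[[-0.1,0,-0.3],0,255],[[-0.1,0,-0.3],0,255],[[-0.1,0,-0.3],0,255],[[-0.1,0,-0.3],0,255],[[-0.1,0,-0.3],0,255]]}}

```text
clock: 10.4
tcp_pos: [0.5128, -0.0389, 0.0601]
orientation: [0.014, 0.079, 0.997, -0.003]
wrist_force: [-7.1, 2.3, 24.5]
finger_gap: 0.0001
```

Run:
```python
from workcell import env
s=env.get_state();print(s['tcp_pos'],s['wrist_force'],s['clock'])
if s['wrist_force'][2]>12: print(env.hand_in())
```

```text
[ 0.51280966 -0.03890619  0.0601273 ] [-7.12176757  2.27907858 24.49118195] 10.4
the job is handed in; nothing more can be done
None
```

The job is handed in at 10.4 s, with closed fingers holding the talk bar down. In order, I did the following:
- **Green key:** pressed right down at about 20 N and let up.
- **Red call button:** held down for about 1.4 s at 22–28 N and let up.
- **Talk bar:** pressed down and held for over 1.3 s before hand-in, with about 24 N on it at the end.

**Last checks:**
- The bar stopped at z = 0.060, the same height as the call button's stop in that row.
- The pictures show the green key and the red button back up after release. No other key was touched.
- The wrench, mug, jar and socket look unmoved in the last views; I did not check the rest of the bench again.

**One disagreement:** my first two-camera height for the panel's controls was about 4–5 mm too low. I found this when the green key stopped higher than predicted. The closer wrist view and the contact force agreed on the corrected height, and I used it for the other two presses.

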